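# Size a centrifuge bucket cap in the stepped gauge

### The arm

A 6-joint arm with a two-finger parallel gripper is mounted at the origin on a cart in front of the work surface, level with it; the furniture and walls round the work are solid. World frame = base frame: x ahead of the robot, y to its left, z up, the work surface at z = 0. Lengths are in m, angles in degrees, forces in N, time in s.
With the tool pointing down it reaches from about 0.4 to 0.825 m from the base axis. Payload 7 kg.
Tool frame: the origin (TCP) lies between the finger pads; the fingertips stand 22 mm ahead of it and the grasp point (between the pads) lies 3 mm ahead of it; z points along the fingers, y is the line along which they close (so a half turn about z gives the same grasp; the last joint's range is limited). The gripper opens to 88 mm and grips with 3 to 60 N. Pads are 19 mm wide; open, the fingers measure 130 mm over their backs; the gripper's body (78 mm by 193 mm) begins 47 mm behind the grasp point.
Start: joints at [92.481, 20.546, 0.682, 0, -70.136, -16.507], TCP at [0.164, 0.655, 0.22] pointing down, gripper open.
Joint ranges: [-176.03, 176.03], [-82.01, 121.73], [-58.28, 71.71], [-173.87, 95.51], [-174.79, -0.11], [-173.66, 173.66]. Speed limits (degrees/s): [136.94, 136.94, 172.46, 180, 180, 180].

### API

Orientations are given as [roll, pitch, yaw] about the fixed x, y, z axes, in that order (R = Rz(yaw) Ry(pitch) Rx(roll)).
In Python, from plant import ctrl gives the robot as it stands.
- The arm moves only by the tool apply_moves, never from a script. Its argument "targets" is a list of rows, each an object with "travel": the shift along the tool's x, y, z in mm, a list of three; "roll": the turn about the tool's z in degrees; "jaw": the finger opening in mm, from 0 to 87.6. In form: [{"travel": [tx, ty, tz], "roll": roll, "jaw": jaw}, ...]. A call has 1 to 10 rows; each row shifts and turns the commanded pose from where the row before left it, along the tool's axes as they then stand; what a row does not reach is not made up. A row lasts 1/10 s, in which the tool goes at most 50 mm and 8.59 degrees, less where a joint would pass 70% of its speed; a pose out of reach is approached as far as the arm can. A call with a gripper value outside its range is refused whole. The fingers move at their own pace and stop on an object; the grip force is fixed at half the most. Time passes only in rows, so rows that do not move let the fingers close. It gives the time, the measured TCP pose, the force, the opening and the grip force at its end, in the units of the state.
- ctrl.get_obs(): the state, without advancing time (a new reading comes with each control period).
- ctrl.snapshot(name): name is "scene" or "top" or "wrist"; returns the picture (400x640x3 uint8, red, green, blue); there is no depth.
- ctrl.calibration(name): a dict with "K" (3x3 intrinsics, pixels), "extrinsics" (4x4, takes a point from camera to world coordinates); the wrist camera has in their place "hand_eye" (4x4, takes a point from camera to tool coordinates, whose origin is the TCP and whose axes are the flange's). Camera axes: x right, y down, z forward; pixel columns grow to the right and rows downward; lengths in m; the calibration is good to about 2 mm. A picture is of the moment at which its call begins: read the wrist's pose just before it. calibration takes no time and is no camera call.
- ctrl.close_job(): hands the job in; it is judged then, once.
The state is a dict: "clock": time; "joint_pos": joint angles; "qvel": joint speeds; "tau": joint torques, N m; "tool_pos": TCP position; "orientation": TCP orientation; "force": force on the tool from outside, world axes, zero at the start; "moment": the same for the moment, N m; "opening": finger opening in m; "gripper_force": force on a finger pad.
Only numpy, scipy, OpenCV 4.12 (cv2) and the standard library are available. Lean on these libraries where they do the work, as an engineer would, in place of code of your own. Each camera call takes 0.05 s, during which the arm holds its last target. There are 200 camera calls.

### The job

Find the size of the centrifuge cap that stands on the blue mat: try it in the bores of the stepped gauge one after another, from the smallest upward, touching it down squarely and so gently that the sprung gauge hardly gives (never by more than 2.5 mm). Leave it in the first bore that it enters, flange flat on the gauge, and let go. Leave the two caps on the white tray and the two small vials where they are.

Things in the scene. Friction and masses are not known exactly. Their poses are not given: they have to be found in the camera images.
- gauge_base: fixed stepped gauge: black foot plate 92 x 228 x 6 mm, over it on springs an aluminium stair of three terraces 76 x 68 mm, tops at 31, 37 and 43 mm; one bore in the middle of each, smallest in the lowest (one blue dot on the front), largest in the highest (three dots). Origin: under the centre of the plate, on the worktop; terraces 68 mm apart along y, the lowest at +y; z up
- gauge (a joint): how far the sprung stair is pressed down, m: 0 free, 0.006 stop; it moves straight down, starts to give at about 1.3 N and takes 6 N more for each mm (2.5 mm = 16 N)
- step0 (a point): centre of the mouth of the smallest bore, on its terrace's top (unpressed 31 mm above the worktop); bore 33.2 mm across, 14 mm deep, mouth chamfered 1 mm; takes a 32 mm or smaller spigot. A cap in it rests by its flange on the terrace, cap origin 12 mm below this point; one too big stops with its origin level with this point. Axes as the gauge
- step1 (a point): centre of the mouth of the middle bore, on its terrace's top (unpressed 37 mm above the worktop); bore 39.2 mm across, 14 mm deep, mouth chamfered 1 mm; takes a 38 mm or smaller spigot. A cap in it rests by its flange on the terrace, cap origin 12 mm below this point; one too big stops with its origin level with this point. Axes as the gauge
- step2 (a point): centre of the mouth of the largest bore, on its terrace's top (unpressed 43 mm above the worktop); bore 45.2 mm across, 14 mm deep, mouth chamfered 1 mm; takes a 44 mm or smaller spigot. A cap in it rests by its flange on the terrace, cap origin 12 mm below this point; one too big stops with its origin level with this point. Axes as the gauge
- mat: fixed blue square mat, 90 x 90 x 4 mm; origin: centre of its underside
- tray: fixed white flat tray, 90 x 160 x 4 mm, carries the two spare caps 74 mm apart; origin: centre of its underside
- cap_p: one of three look-alike caps, 56-112 g, upright: spigot below 12 mm long, flange 56 mm across x 6 mm thick, bar grip 34 x 16 x 28 mm on top (unpressed 46 mm tall in all). Spigots: one cap 32, one 38, one 44 mm across; which is which cannot be seen from above. One cap (any) stands on the blue mat, two on the white tray. Origin: centre of the spigot's underside; z up, x along the grip's 34 mm
- cap_q: one of three look-alike caps, 56-112 g, upright: spigot below 12 mm long, flange 56 mm across x 6 mm thick, bar grip 34 x 16 x 28 mm on top (unpressed 46 mm tall in all). Spigots: one cap 32, one 38, one 44 mm across; which is which cannot be seen from above. One cap (any) stands on the blue mat, two on the white tray. Origin: centre of the spigot's underside; z up, x along the grip's 34 mm
- cap_r: one of three look-alike caps, 56-112 g, upright: spigot below 12 mm long, flange 56 mm across x 6 mm thick, bar grip 34 x 16 x 28 mm on top (unpressed 46 mm tall in all). Spigots: one cap 32, one 38, one 44 mm across; which is which cannot be seen from above. One cap (any) stands on the blue mat, two on the white tray. Origin: centre of the spigot's underside; z up, x along the grip's 34 mm
- vial_white: small white vial with a green label, 26 mm across, 50 mm tall, standing loose behind the work; origin: centre of its underside
- vial_black: small black vial, 26 mm across, 42 mm tall, standing loose behind the work; origin: centre of its underside

How it is judged (in metres and radians):
On the way, in this order (a step that is already met when the one before it is completed fails the run):
1. a cap has been tried in the smallest bore: touched down on it with more than 1 N or lowered over 2 mm into it in the fingers, within 6 mm of its centre, tilted less than 0.12 rad (((horizontal distance between cap_r and step0 below 0.006 m and angle between cap_r's own z axis and vertical below 0.12 rad and (contact force between cap_r and gauge_base above 1 N or (z of cap_r in the frame of step0 below -0.002 m and contact force between cap_r and the fingers above 0.5 N))) or (horizontal distance between cap_p and step0 below 0.006 m and angle between cap_p's own z axis and vertical below 0.12 rad and (contact force between cap_p and gauge_base above 1 N or (z of cap_p in the frame of step0 below -0.002 m and contact force between cap_p and the fingers above 0.5 N))) or (horizontal distance between cap_q and step0 below 0.006 m and angle between cap_q's own z axis and vertical below 0.12 rad and (contact force between cap_q and gauge_base above 1 N or (z of cap_q in the frame of step0 below -0.002 m and contact force between cap_q and the fingers above 0.5 N))))), for 0.05 s.
2. the 32 mm cap is left in the smallest bore, or the 38 mm cap is left in the middle bore, or the 44 mm cap has been tried in the middle bore in the same way (((horizontal distance between cap_r and step0 below 0.0025 m and z of cap_r in the frame of step0 below -0.0105 m and angle between cap_r's own z axis and vertical below 0.06 rad and contact force between cap_r and the fingers below 0.1 N) or (horizontal distance between cap_p and step1 below 0.0025 m and z of cap_p in the frame of step1 below -0.0105 m and angle between cap_p's own z axis and vertical below 0.06 rad and contact force between cap_p and the fingers below 0.1 N) or (horizontal distance between cap_q and step1 below 0.006 m and angle between cap_q's own z axis and vertical below 0.12 rad and (contact force between cap_q and gauge_base above 1 N or (z of cap_q in the frame of step1 below -0.002 m and contact force between cap_q and the fingers above 0.5 N))))), for 0.05 s.
At the end, for the whole second after the job is handed in: The cap from the mat sits at rest in the smallest bore that takes it (32 mm cap in the smallest, 38 mm in the middle, 44 mm in the largest): within 2.5 mm of the bore's centre, at least 10.5 mm down, tilted less than 0.06 rad; the other two caps are still on the tray, moved less than 12 mm (((horizontal distance between cap_r and step0 below 0.0025 m and z of cap_r in the frame of step0 below -0.0105 m and angle between cap_r's own z axis and vertical below 0.06 rad and linear speed of cap_r below 0.01 m/s and distance of each of cap_p, cap_q from where it was at the start of the episode below 0.012 m and horizontal distance between each of cap_p, cap_q and tray below 0.1 m) or (horizontal distance between cap_p and step1 below 0.0025 m and z of cap_p in the frame of step1 below -0.0105 m and angle between cap_p's own z axis and vertical below 0.06 rad and linear speed of cap_p below 0.01 m/s and distance of each of cap_r, cap_q from where it was at the start of the episode below 0.012 m and horizontal distance between each of cap_r, cap_q and tray below 0.1 m) or (horizontal distance between cap_q and step2 below 0.0025 m and z of cap_q in the frame of step2 below -0.0105 m and angle between cap_q's own z axis and vertical below 0.06 rad and linear speed of cap_q below 0.01 m/s and distance of each of cap_r, cap_p from where it was at the start of the episode below 0.012 m and horizontal distance between each of cap_r, cap_p and tray below 0.1 m))); the robot touches nothing.
It fails at once if the sprung stair of the gauge is pressed down more than 2.5 mm (about 16 N) (value of joint gauge above 0.0025 m).
It fails at once if a vial is moved more than 15 mm (distance of any of vial_white, vial_black from where it was at the start of the episode above 0.015 m).
It also fails if it takes over 64 s, if anything falls off the work surface, if the arm or the gripper's body presses on something with over 40 N, if the wrist force passes 120 N, or if a joint passes its speed limit or range.

## Working session

There is one attempt and no reset: what is moved stays moved. The work goes in short steps, Python scripts to look and compute and a tool call to move; the robot and the scene stay as the last step left them, time stands still between calls to the robot, and variables do not carry over. Pictures are saved under pics/ and viewed, at most 10 in all, crops included, and the job is handed in when it is done.

Besides the shell and the picture viewer there is one more tool, called after ">>>" in YAML: its name, and indented under it one key for each argument. apply_moves: Moves the arm, as the interface text tells. Its arguments: {"type":"object","properties":{"targets":{"type":"array","items":{"type":"object","properties":{"travel":{"type":"array","items":{"type":"number"}},"roll":{"type":"number"},"jaw":{"type":"number"}}}}},"required":["targets"]}

```bash
mkdir -p pics
python3 - <<'E'
from plant import ctrl
import cv2
o=ctrl.get_obs();print(o)
for n in("top","scene"):
    cv2.imwrite(f"pics/{n}0.png",ctrl.snapshot(n)[:,:,::-1]);c=ctrl.calibration(n);print(n,c["K"],c["extrinsics"])
print(ctrl.calibration("wrist"))
E
```

```text
{'clock': 0.0, 'joint_pos': array([ 9.24808931e+01,  2.05910149e+01,  6.34665196e-01, -1.94714617e-02,
       -7.01346566e+01, -1.65057385e+01]), 'qvel': array([ 0.01502573,  0.02009728, -0.07529987, -0.0707103 ,  0.04898389,
       -0.10123928]), 'tau': array([ 3.23603099e-04, -5.82720530e+01,  2.93052185e+01,  6.99720025e+00,
        7.01768513e-03, -1.64316734e-04]), 'tool_pos': array([0.16350382, 0.65439943, 0.21903624]), 'orientation': array([ 1.79907543e+02, -8.30816594e-03, -1.40314698e+01]), 'force': array([ 0.1276656 ,  0.06146187, -0.16153171]), 'moment': array([-0.0145931 ,  0.02159637, -0.00243458]), 'gripper_force': 0.0, 'opening': 0.08756816780490173}
top [[402.43462812   0.         320.37359325]
 [  0.         402.43462812 194.34553258]
 [  0.           0.           1.        ]] [[ 3.55944060e-02 -9.77772679e-01  2.06624361e-01  3.00935937e-01]
 [-9.99366122e-01 -3.46958338e-02  7.97197924e-03  1.41466526e-01]
 [-6.25779003e-04 -2.06777145e-01 -9.78387868e-01  1.12595540e+00]
 [ 0.00000000e+00  0.00000000e+00  0.00000000e+00  1.00000000e+00]]
scene [[384.64374025   0.         318.15832821]
 [  0.         384.64374025 197.12084331]
 [  0.           0.           1.        ]] [[ 0.83448354 -0.22452316  0.50321623 -0.05273329]
 [-0.55101036 -0.34825752  0.7583563  -0.69516179]
 [ 0.00498029 -0.91011321 -0.41432976  0.5451865 ]
 [ 0.          0.          0.          1.        ]]
{'K': array([[333.61668549,   0.        , 316.11318874],
       [  0.        , 333.61668549, 200.46201112],
       [  0.        ,   0.        ,   1.        ]]), 'hand_eye': array([[ 7.68919437e-04, -9.62184893e-01, -2.72396110e-01,
         7.46127902e-02],
       [ 9.99999704e-01,  7.37563753e-04,  2.17501302e-04,
         1.93229164e-04],
       [-8.36697000e-06, -2.72396197e-01,  9.62185175e-01,
        -1.65796425e-01],
       [ 0.00000000e+00,  0.00000000e+00,  0.00000000e+00,
         1.00000000e+00]])}
```

View pics/top0.png

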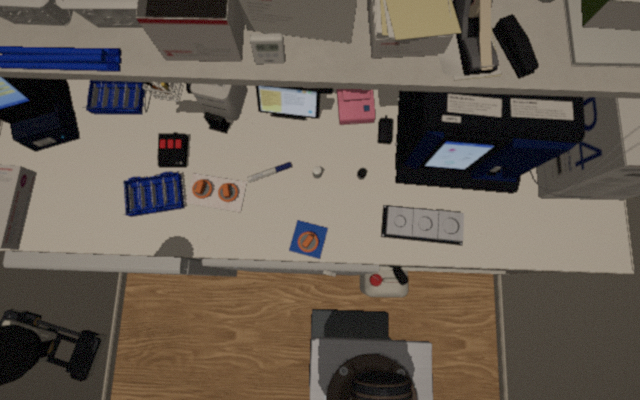

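View pics/scene0.png

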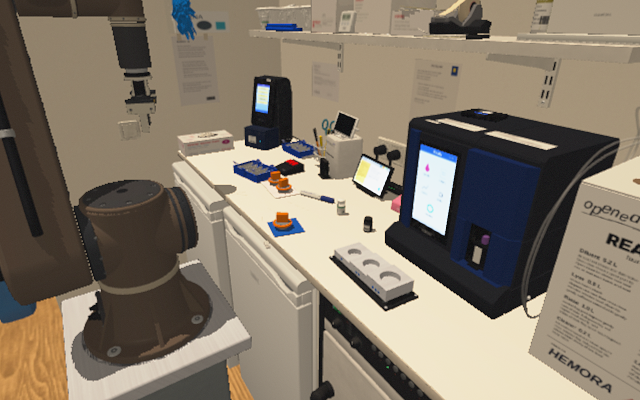

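The top view shows the cap on the mat at about (309,240), the tray at (215,192), the vials at (318,171) and (362,173), and the gauge bores at (401,221), (425,224) and (451,226).

```bash
cat > h.py <<'E'
from plant import ctrl
import cv2, numpy as np
from scipy.spatial.transform import Rotation as R
def cam(n,o=None):
    c=ctrl.calibration(n)
    if n!="wrist": return c["K"],c["extrinsics"]
    o=o or ctrl.get_obs(); T=np.eye(4);T[:3,:3]=R.from_euler("xyz",o["orientation"],degrees=True).as_matrix();T[:3,3]=o["tool_pos"]
    return c["K"],T@c["hand_eye"]
def ray(K,E,u,v,z):
    d=E[:3,:3]@np.linalg.solve(K,[u,v,1.]);p=E[:3,3];return p+d*(z-p[2])/d[2]
def proj(K,E,P):
    q=np.linalg.inv(E)@np.append(P,1);return (K@(q[:3]/q[2]))[:2]
def togo(x,y,yaw,o=None):
    "shift along present tool axes (mm) and roll to reach world x,y and tool yaw"
    o=o or ctrl.get_obs();M=R.from_euler("xyz",o["orientation"],degrees=True)
    d=M.inv().apply([x-o["tool_pos"][0],y-o["tool_pos"][1],0])*1000
    r=(-(yaw-o["orientation"][2])+90)%180-90
    return d.round(1),round(r,2)
E
python3 - <<'E'
from h import *
K,E=cam("top")
for n,u,v,z in [("grip",309,240,.05),("matTL",298,221,.004),("matTR",327,229,.004),("matBR",320,258,.004),("matBL",290,251,.004),("b0",401,221,.031),("b1",425,224,.037),("b2",451,226,.043),("t1",203,188,.05),("t2",228,192,.05),("v",318,171,.05),("vb",362,173,.04)]:
    print(n,ray(K,E,u,v,z).round(4))
im=cv2.imread("pics/top0.png")
cv2.imwrite("pics/crop.png",cv2.resize(im[190:270,280:480],None,fx=4,fy=4,interpolation=cv2.INTER_CUBIC))
E
```

```text
grip [0.4026 0.1761 0.05  ]
matTL [0.4591 0.2107 0.004 ]
matTR [0.4395 0.1285 0.004 ]
matBR [0.3586 0.1453 0.004 ]
matBL [0.3748 0.2289 0.004 ]
b0 [ 0.4654 -0.0732  0.031 ]
b1 [ 0.4585 -0.1373  0.037 ]
b2 [ 0.4547 -0.2059  0.043 ]
t1 [0.5345 0.4725 0.05  ]
t2 [0.5258 0.4031 0.05  ]
v [0.5939 0.1591 0.05  ]
vb [0.5952 0.0365 0.04  ]
```

View pics/crop.png

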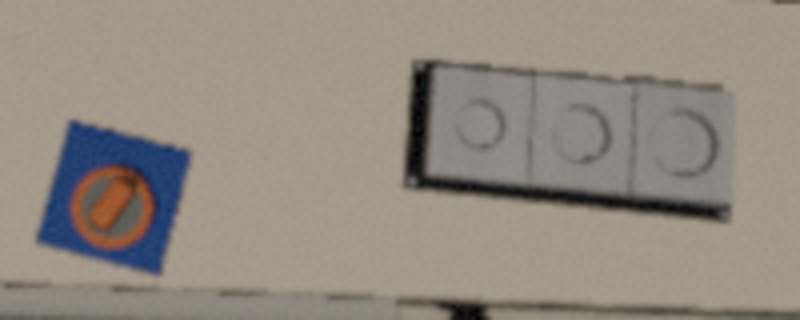

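The crop shows the cap centre near (111,207), its bar running up and to the right (yaw about -34°). The three bores are clear, at about (481,124), (582,135) and (686,144).

>>> apply_moves:
  targets:
    - {"travel": [31.6,36.9,0]}
    - {"travel": [31.6,36.9,0]}
    - {"travel": [31.6,36.9,0]}
    - {"travel": [31.6,36.9,0]}
    - {"travel": [31.6,36.9,0]}
    - {"travel": [31.6,36.9,0]}
    - {"travel": [31.6,36.9,0]}
    - {"travel": [31.6,36.9,0]}
    - {"travel": [31.6,36.9,0]}
    - {"travel": [31.6,36.9,0]}

```text
validation failed for argument at $.ta...
```

>>> apply_moves:
  targets:
    - {"travel": [31.6,36.9,0]}
    - {"travel": [0,0,0],"roll": 6}
    - {"travel": [0,0,15],"roll": 7}
    - {"travel": [0,0,15],"roll": 7}
    - {"travel": [0,0,0]}
    - {"travel": [0,0,0]}
    - {"travel": [0,0,0]}

```text
validation failed for argument at $.ta...
```

Run:
```python
from h import *
o=ctrl.get_obs();print(o["clock"],o["tool_pos"],o["orientation"],o["joint_pos"])
im=ctrl.snapshot("wrist")[:,:,::-1];cv2.imwrite("pics/w1.png",im);np.save("w1.npy",np.r_[o["tool_pos"],o["orientation"]])
```

```text
0.1 [0.16350456 0.65446749 0.21915473] [ 1.79918566e+02 -9.63029603e-03 -1.40269139e+01] [ 9.24831856e+01  2.05864321e+01  6.41514526e-01 -1.47889757e-02
 -7.01358963e+01 -1.65050714e+01]
```

View pics/w1.png

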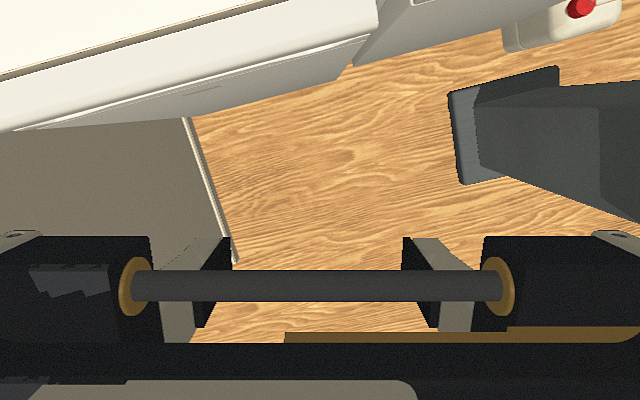

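The rows were refused because every field is needed, so the arm hasn't moved and the wrist picture shows only floor and fingers. I'll repeat the move with full rows.

>>> apply_moves:
  targets:
    - {"travel": [31.6,36.9,0],"roll": 0,"jaw": 87}
    - {"travel": [31.6,36.9,0],"roll": 0,"jaw": 87}
    - {"travel": [31.6,36.9,0],"roll": 0,"jaw": 87}
    - {"travel": [31.6,36.9,0],"roll": 0,"jaw": 87}
    - {"travel": [31.6,36.9,0],"roll": 0,"jaw": 87}
    - {"travel": [31.6,36.9,0],"roll": 0,"jaw": 87}
    - {"travel": [31.6,36.9,0],"roll": 0,"jaw": 87}
    - {"travel": [31.6,36.9,0],"roll": 0,"jaw": 87}
    - {"travel": [31.6,36.9,0],"roll": 0,"jaw": 87}
    - {"travel": [31.6,36.9,0],"roll": 0,"jaw": 87}

```text
clock: 1.15
tool_pos: [0.381, 0.2184, 0.2202]
orientation: [-180.0, -0.0, -14.0]
force: [2.1, 0.8, -0.6]
opening: 0.0871
gripper_force: 0.0
```

>>> apply_moves:
  targets:
    - {"travel": [31.6,36.9,0],"roll": 0,"jaw": 87}
    - {"travel": [0,0,0],"roll": 6,"jaw": 70}
    - {"travel": [0,0,15],"roll": 7,"jaw": 70}
    - {"travel": [0,0,15],"roll": 7,"jaw": 70}
    - {"travel": [0,0,0],"roll": 0,"jaw": 70}
    - {"travel": [0,0,0],"roll": 0,"jaw": 70}
    - {"travel": [0,0,0],"roll": 0,"jaw": 70}

```text
clock: 1.85
tool_pos: [0.4028, 0.1772, 0.1907]
orientation: [-180.0, -0.0, -33.8]
force: [-0.1, -0.3, 0.2]
opening: 0.0698
gripper_force: 0.0
```

Run:
```python
from h import *
o=ctrl.get_obs();print(o["clock"],o["tool_pos"],o["orientation"],o["joint_pos"])
im=ctrl.snapshot("wrist")[:,:,::-1];cv2.imwrite("pics/w2.png",im);np.save("w2.npy",np.r_[o["tool_pos"],o["orientation"]])
```

```text
1.85 [0.40278644 0.17722443 0.19068622] [-1.79951287e+02 -2.10592595e-02 -3.38408616e+01] [ 4.96041221e+01 -9.21933072e-01 -2.99627466e+01  1.75781980e-02
 -6.09083886e+01  6.54648535e+00]
```

View pics/w2.png

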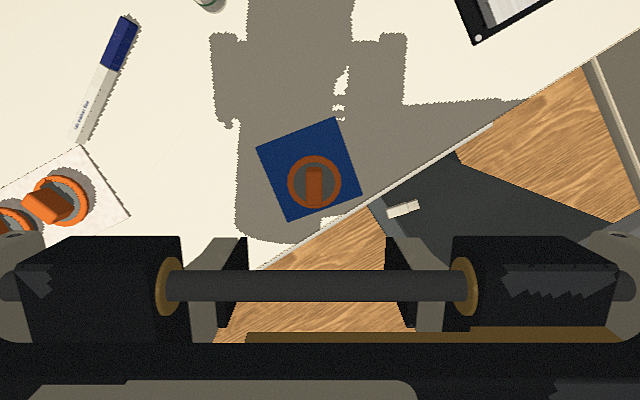

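The cap on the mat is at about (314,182), with its bar aligned with the tool's x and its flange ring about 52 px across. The gauge corner is at the top right and the tray at the left.

Run:
```python
from h import *
w=np.load("w2.npy");o=dict(tool_pos=w[:3],orientation=w[3:]);K,E=cam("wrist",o)
im=cv2.imread("pics/w2.png");hsv=cv2.cvtColor(im,cv2.COLOR_BGR2HSV)
m=cv2.inRange(hsv,(3,120,40),(18,255,255));m[:,:270]=0;m[:,360:]=0;m[:140]=0;m[222:]=0
cs,_=cv2.findContours(m,cv2.RETR_CCOMP,cv2.CHAIN_APPROX_NONE);c=max(cs,key=cv2.contourArea)
e=cv2.fitEllipse(c);print(e)
C=ray(K,E,*e[0],.022);print("flange",C,"diam",np.linalg.norm(ray(K,E,e[0][0]-e[1][1]/2,e[0][1],.022)-ray(K,E,e[0][0]+e[1][1]/2,e[0][1],.022)))
b=m[158:210,300:330];print("\n".join("".join(".#"[x>0] for x in r) for r in m[152:214:2,284:346]))
for yaw in(-30,-34,-38):
    print(yaw,[proj(K,E,C+R.from_euler("z",yaw,degrees=True).apply([a*.017,s*.008,.028])).round(1) for a,s in((1,1),(1,-1),(-1,-1),(-1,1))])
g=cv2.cvtColor(im,cv2.COLOR_BGR2HSV)[166:212:3,302:328,2];print(g)
```

```text
((313.7340393066406, 181.46861267089844), (52.15244674682617, 52.76746368408203), 90.94819641113281)
flange [0.40449846 0.17938848 0.022     ] diam 0.05411227536538395Traceback (most recent call last):
  File "<stdin>", line 8, in <module>
  File "<stdin>", line 8, in <genexpr>
  File "<stdin>", line 8, in <genexpr>
TypeError: string indices must be integers, not 'numpy.bool'
```

Run:
```python
from h import *
w=np.load("w2.npy");o=dict(tool_pos=w[:3],orientation=w[3:]);K,E=cam("wrist",o)
im=cv2.imread("pics/w2.png");hsv=cv2.cvtColor(im,cv2.COLOR_BGR2HSV)
m=cv2.inRange(hsv,(3,120,40),(18,255,255))
C=np.array([.4045,.1794,.022])
for yaw in(-30,-34,-38):
    print(yaw,[proj(K,E,C+R.from_euler("z",yaw,degrees=True).apply([a*.017,s*.008,.028])).round(1).tolist() for a,s in((1,1),(1,-1),(-1,-1),(-1,1))])
for r in range(152,214,3): print(r,"".join("#" if x else "." for x in m[r,284:346]))
```

```text
-30 [[303.7, 170.8], [320.8, 169.6], [323.0, 204.6], [306.4, 205.7]]
-34 [[304.9, 170.1], [322.1, 170.2], [321.8, 205.2], [305.1, 205.1]]
-38 [[306.2, 169.6], [323.4, 170.8], [320.6, 205.7], [303.9, 204.5]]
152 ..............................................................
155 .............................####.............................
158 .................#########################....................
161 .............###################################..............
164 ..........###########..................###########............
167 ........########........############........#########.........
170 ......########........################.........#######........
173 .....#######..........################...........######.......
176 ....#######..........#################............#######.....
179 ....######............#################............######.....
182 ....#####.............################.............######.....
185 ...#######............################.............######.....
188 ....######............################............######......
191 .....######...........################...........######.......
194 ......#######.........#################........#######........
197 ........########......################.......#######..........
200 ..........##########..################...#########............
203 ...............###############################................
206 ....................####################......................
209 ..............................................................
212 ..............................................................
```

>>> apply_moves:
  targets:
    - {"travel": [0.2,-2.8,40],"roll": 0,"jaw": 50}
    - {"travel": [0,0,40],"roll": 0,"jaw": 50}
    - {"travel": [0,0,35],"roll": 0,"jaw": 50}
    - {"travel": [0,0,20],"roll": 0,"jaw": 50}
    - {"travel": [0,0,8.5],"roll": 0,"jaw": 50}
    - {"travel": [0,0,0],"roll": 0,"jaw": 50}
    - {"travel": [0,0,0],"roll": 0,"jaw": 10}
    - {"travel": [0,0,0],"roll": 0,"jaw": 10}
    - {"travel": [0,0,0],"roll": 0,"jaw": 10}
    - {"travel": [0,0,0],"roll": 0,"jaw": 10}

```text
clock: 2.9
tool_pos: [0.4045, 0.1794, 0.0472]
orientation: [-179.9, -0.0, -34.0]
force: [0.3, 0.4, -0.5]
opening: 0.0235
gripper_force: 0.0
```

>>> apply_moves:
  targets:
    - {"travel": [0,0,0],"roll": 0,"jaw": 10}
    - {"travel": [0,0,0],"roll": 0,"jaw": 10}
    - {"travel": [0,0,0],"roll": 0,"jaw": 10}

```text
clock: 3.2
tool_pos: [0.4042, 0.179, 0.0465]
orientation: [-180.0, -0.0, -34.0]
force: [0.6, 0.3, -0.0]
opening: 0.0102
gripper_force: 0.0
```

Run:
```python
from h import *
cv2.imwrite("pics/w3.png",ctrl.snapshot("wrist")[:,:,::-1]);print(ctrl.get_obs())
```

```text
{'clock': 3.25, 'joint_pos': array([ 4.96001039e+01,  1.01522056e+01, -4.07688173e+01,  2.97353497e-04,
       -3.90834356e+01,  6.37403671e+00]), 'qvel': array([-0.08169741,  0.00171375, -0.07256406, -0.02446881,  0.00661521,
        0.03063194]), 'tau': array([-3.84161858e-04, -3.42937517e+01,  1.97075450e+01,  4.68828455e+00,
        4.43808327e-02,  3.30460789e-04]), 'tool_pos': array([0.40418414, 0.17898104, 0.046458  ]), 'orientation': array([ 1.79995548e+02,  3.08686410e-04, -3.40256285e+01]), 'force': array([0.9846353 , 0.55338167, 0.09471246]), 'moment': array([ 0.03647213,  0.0144309 , -0.00585923]), 'gripper_force': 0.0, 'opening': 0.010305154444019691}
```

View pics/w3.png

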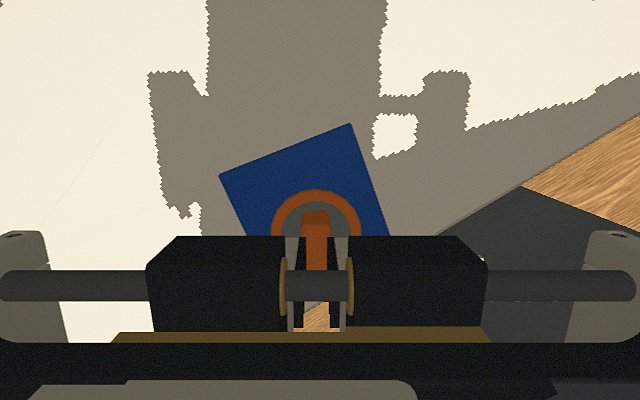

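The bar (about (316,255), 22 px wide) lies centred between the pads. The opening reads 10 mm with no force, so I'll check where the pads project.

Run:
```python
from h import *
K,E=cam("wrist");o=ctrl.get_obs();p=o["tool_pos"]
M=R.from_euler("xyz",o["orientation"],degrees=True)
def tp(*a): return proj(K,E,p+M.apply(np.array(a)/1000)).round(0).tolist()
for y in(-8,8,5,-5):
  print(y,"tip",tp(9.5,y,22),tp(-9.5,y,22),"grasp",tp(9.5,y,3),tp(-9.5,y,3), "back",tp(9.5,y,-15))
K,E=cam("wrist")
print("bar top",[proj(K,E,np.array([.4045,.1794,.05])+R.from_euler("z",-34,degrees=True).apply([a*.017,s*.008,0])).round(0).tolist() for a,s in((1,1),(1,-1),(-1,-1),(-1,1))])
im=cv2.imread("pics/w3.png")
```

```text
-8 tip [303.0, 220.0] [303.0, 249.0] grasp [302.0, 231.0] [302.0, 263.0] back [300.0, 245.0]
8 tip [330.0, 220.0] [329.0, 249.0] grasp [331.0, 231.0] [331.0, 263.0] back [333.0, 245.0]
5 tip [325.0, 220.0] [325.0, 249.0] grasp [326.0, 231.0] [325.0, 263.0] back [327.0, 245.0]
-5 tip [308.0, 220.0] [308.0, 249.0] grasp [307.0, 231.0] [307.0, 263.0] back [306.0, 245.0]
bar top [[300.0, 222.0], [331.0, 222.0], [330.0, 281.0], [301.0, 281.0]]
```

>>> apply_moves:
  targets:
    - {"travel": [0,0,0],"roll": 0,"jaw": 0}
    - {"travel": [0,0,0],"roll": 0,"jaw": 0}
    - {"travel": [0,0,0],"roll": 0,"jaw": 0}
    - {"travel": [0,0,0],"roll": 0,"jaw": 0}

```text
clock: 3.65
tool_pos: [0.4042, 0.179, 0.0464]
orientation: [180.0, 0.0, -34.0]
force: [0.6, -0.6, -0.4]
opening: 0.0003
gripper_force: 0.0
```

Run:
```python
from h import *
a=ctrl.snapshot("wrist")[150:350,200:440,::-1];b=ctrl.snapshot("scene")[170:260,230:350,::-1]
a=cv2.resize(a,None,fx=1.6,fy=1.6,interpolation=cv2.INTER_CUBIC);b=cv2.resize(b,(427,320),interpolation=cv2.INTER_CUBIC)
cv2.imwrite("pics/w4.png",np.hstack([cv2.resize(a,(384,320)),b[:,:410]]))
K,E=cam("wrist");print([proj(K,E,np.array([.4045,.1794,.022])+.028*np.array([np.cos(t),np.sin(t),0])).round(0).tolist() for t in np.arange(0,6.2,.785)-.59])
```

```text
[[315.0, 189.0], [282.0, 202.0], [270.0, 233.0], [284.0, 263.0], [316.0, 275.0], [347.0, 263.0], [361.0, 233.0], [349.0, 202.0]]
```

View pics/w4.png

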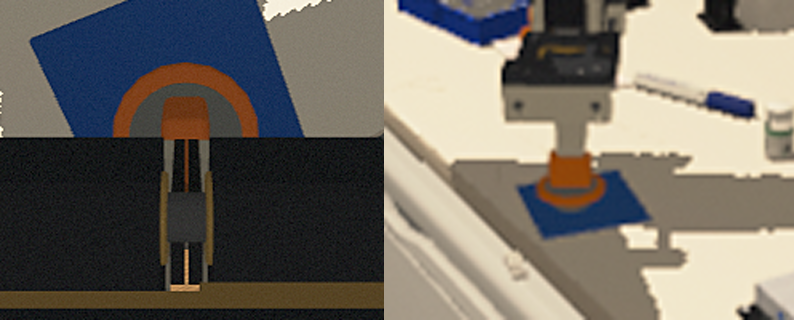

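The flange is exactly where predicted, but the fingers seem to close above the bar: the tips look higher than the stated 22 mm ahead. I'll raise the arm and check the real fingertip position with the fixed camera.

>>> apply_moves:
  targets:
    - {"travel": [0,0,-30],"roll": 0,"jaw": 0}
    - {"travel": [0,0,-30],"roll": 0,"jaw": 0}
    - {"travel": [0,0,0],"roll": 0,"jaw": 0}
    - {"travel": [0,0,0],"roll": 0,"jaw": 0}

```text
clock: 4.15
tool_pos: [0.4044, 0.1794, 0.107]
orientation: [-179.9, -0.0, -34.0]
force: [0.3, 0.4, -0.0]
opening: 0.0004
gripper_force: 0.0
```

Run:
```python
from h import *
o=ctrl.get_obs();print(o["clock"],o["tool_pos"])
p=o["tool_pos"];M=R.from_euler("xyz",o["orientation"],degrees=True)
s=ctrl.snapshot("scene")[:,:,::-1];t=ctrl.snapshot("top")[:,:,::-1];w=ctrl.snapshot("wrist")[:,:,::-1]
def draw(n,im,x0,y0,sc,wd,ht):
    K,E=cam(n,o);c=cv2.resize(im[y0:y0+ht,x0:x0+wd],None,fx=sc,fy=sc,interpolation=cv2.INTER_CUBIC)
    for z,col in((22,(0,0,255)),(3,(0,255,0)),(-16,(255,0,255))):
        q=(proj(K,E,p+M.apply(np.array([0,0,z])/1000))-[x0,y0]+.5)*sc;cv2.circle(c,tuple(int(v) for v in q),3,col,1)
    return c
a=draw("scene",s,240,140,5,78,110);b=draw("wrist",w,200,150,1.6,240,200)
t2=draw("top",t,285,190,4,60,57)
H=np.zeros((560,800,3),np.uint8);H[:550,:390]=a[:550,:390];H[:320,400:784]=b;H[325:325+228,400:640]=t2
cv2.imwrite("pics/w5.png",H)
```

```text
4.15 [0.40441783 0.1793686  0.10700146]
```

View pics/w5.png

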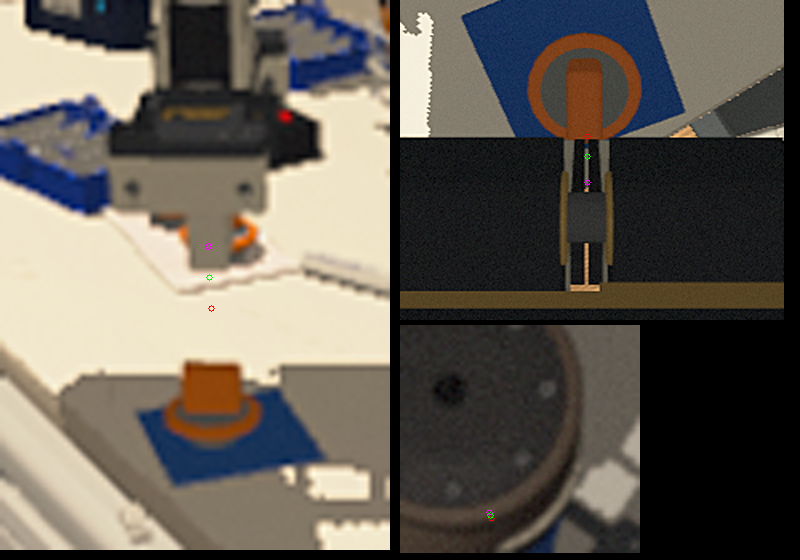

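In the scene crop the closed fingers end at about y=268, between the -16 mm and +3 mm marks. The real tips are therefore about 30 mm higher than stated, and I have to go lower to grasp.

>>> apply_moves:
  targets:
    - {"travel": [0,0,0],"roll": 0,"jaw": 50}
    - {"travel": [0,0,0],"roll": 0,"jaw": 50}
    - {"travel": [0,0,0],"roll": 0,"jaw": 50}
    - {"travel": [0,0,30],"roll": 0,"jaw": 50}
    - {"travel": [0,0,30],"roll": 0,"jaw": 50}
    - {"travel": [0,0,15],"roll": 0,"jaw": 50}
    - {"travel": [0,0,5],"roll": 0,"jaw": 50}
    - {"travel": [0,0,3],"roll": 0,"jaw": 50}
    - {"travel": [0,0,2],"roll": 0,"jaw": 50}
    - {"travel": [0,0,0],"roll": 0,"jaw": 50}

```text
clock: 5.3
tool_pos: [0.4045, 0.1794, 0.022]
orientation: [-179.9, -0.0, -34.0]
force: [0.8, 0.3, 0.3]
opening: 0.0499
gripper_force: 0.0
```

>>> apply_moves:
  targets:
    - {"travel": [0,0,0],"roll": 0,"jaw": 10}
    - {"travel": [0,0,0],"roll": 0,"jaw": 10}
    - {"travel": [0,0,0],"roll": 0,"jaw": 10}
    - {"travel": [0,0,0],"roll": 0,"jaw": 10}
    - {"travel": [0,0,0],"roll": 0,"jaw": 10}
    - {"travel": [0,0,0],"roll": 0,"jaw": 10}
    - {"travel": [0,0,0],"roll": 0,"jaw": 10}

```text
clock: 6.0
tool_pos: [0.4043, 0.1791, 0.0215]
orientation: [-180.0, -0.0, -34.0]
force: [0.1, 0.3, 2.2]
opening: 0.016
gripper_force: 30.0
```

>>> apply_moves:
  targets:
    - {"travel": [0,0,-5],"roll": 0,"jaw": 10}
    - {"travel": [0,0,-15],"roll": 0,"jaw": 10}
    - {"travel": [0,0,-35],"roll": 0,"jaw": 10}
    - {"travel": [0,0,-40],"roll": 0,"jaw": 10}
    - {"travel": [0,0,-40],"roll": 0,"jaw": 10}
    - {"travel": [0,0,-33],"roll": 0,"jaw": 10}
    - {"travel": [27.5,24.85,0],"roll": 0,"jaw": 10}
    - {"travel": [27.5,24.85,0],"roll": 0,"jaw": 10}
    - {"travel": [27.5,24.85,0],"roll": 0,"jaw": 10}
    - {"travel": [27.5,24.85,0],"roll": 0,"jaw": 10}

```text
clock: 7.0
tool_pos: [0.4395, 0.0337, 0.1899]
orientation: [-180.0, -0.0, -34.0]
force: [0.7, 0.3, -0.7]
opening: 0.0157
gripper_force: 30.0
```

>>> apply_moves:
  targets:
    - {"travel": [15.4,33.1,0],"roll": 0,"jaw": 10}
    - {"travel": [15.3,33.1,0],"roll": 0,"jaw": 10}
    - {"travel": [15.4,33.1,0],"roll": 0,"jaw": 10}
    - {"travel": [15.3,33.1,0],"roll": 0,"jaw": 10}
    - {"travel": [0,0,0],"roll": 0,"jaw": 10}
    - {"travel": [0,0,0],"roll": 0,"jaw": 10}
    - {"travel": [0,0,0],"roll": 0,"jaw": 10}
    - {"travel": [0,0,0],"roll": 0,"jaw": 10}

```text
clock: 7.8
tool_pos: [0.4167, -0.1082, 0.1895]
orientation: [-180.0, -0.0, -34.0]
force: [-0.1, 0.2, -0.1]
opening: 0.0157
gripper_force: 30.0
```

Run:
```python
from h import *
o=ctrl.get_obs();print(o["clock"],o["tool_pos"],o["orientation"],o["force"],o["opening"])
im=ctrl.snapshot("wrist")[:,:,::-1];cv2.imwrite("pics/w6.png",im);np.save("w6.npy",np.r_[o["tool_pos"],o["orientation"]])
K,E=cam("wrist",o)
for p in((.4654,-.0732,.031),(.4585,-.1373,.037),(.4547,-.2059,.043)): print(proj(K,E,np.array(p)))
```

```text
7.8 [ 0.41671777 -0.10824551  0.18954366] [-1.79992447e+02 -6.12858344e-04 -3.39523130e+01] [-0.10191352  0.18792128 -0.12149358] 0.015740504504120408
[258.87619213 163.06173246]
[317.17118082 132.31458056]
[383.46528152  92.73390806]
```

View pics/w6.png

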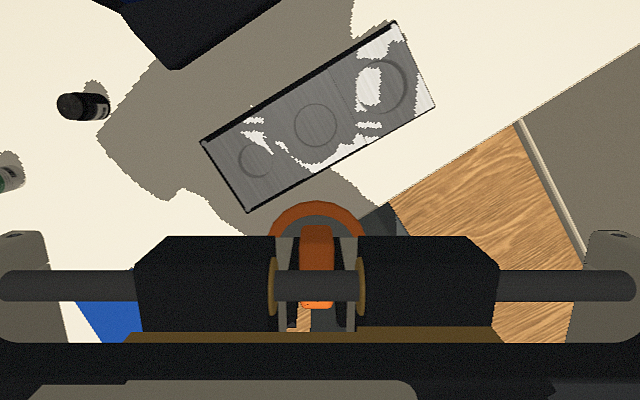

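The gauge is visible, with bores at about (257,157), (316,125) and (382,87), and the held cap's flange front edge at (316,201). I'll fit the three bores jointly using the known geometry.

```bash
cat > fit.py <<'E'
from h import *
from scipy.optimize import minimize
w=np.load("w6.npy");o=dict(tool_pos=w[:3],orientation=w[3:]);K,E=cam("wrist",o);Ei=np.linalg.inv(E)
im=cv2.imread("pics/w6.png");g=cv2.GaussianBlur(cv2.cvtColor(im,cv2.COLOR_BGR2GRAY).astype(np.float32),(0,0),1.0)
gm=np.hypot(cv2.Sobel(g,5,1,0),cv2.Sobel(g,5,0,1));gm=np.minimum(gm,60)
t=np.linspace(0,2*np.pi,120,endpoint=False)
def pj(P): q=P@Ei[:3,:3].T+Ei[:3,3];q=q/q[:,2:];return (q@K.T)[:,:2].astype(np.float32)
def samp(P): q=pj(P);return cv2.remap(gm,q[:,0].copy(),q[:,1].copy(),1).ravel()
rs=np.array([.0166,.0196,.0226]);zs=[.031,.037,.043]
def circ(x,y,z,r): return np.c_[x+r*np.cos(t),y+r*np.sin(t),0*t+z]
def one(x,y,i,dr): return samp(circ(x,y,zs[i],rs[i]+dr)).mean()
if __name__=="__main__":
  p0=[.4654,-.0732],[.4585,-.1373],[.4547,-.2059]
  s=np.arange(-.009,.0091,.00075)
  for i in range(3):
   for dr in(0,.0005,.001):
    best=max((one(p0[i][0]+a,p0[i][1]+b,i,dr),p0[i][0]+a,p0[i][1]+b) for a in s for b in s)
    r=minimize(lambda v:-one(*v,i,dr),best[1:],method="Nelder-Mead",options=dict(initial_simplex=np.array(best[1:])+np.array([[0,0],[.0006,0],[0,.0006]])))
    print(i,dr,r.x.round(4),round(-r.fun,1))
  def pose(v,dr): 
    return [(v[0]-k*np.sin(v[2]),v[1]+k*np.cos(v[2])) for k in(.068,0,-.068)]
  for dr in(0,.0005,.001):
    f=lambda v:-sum(one(*q,i,dr) for i,q in enumerate(pose(v,dr)))
    b=min(((f([.460+a,-.139+c,y]),.460+a,-.139+c,y) for a in s[::2] for c in s[::2] for y in np.radians(np.arange(-8,1,1))))
    r=minimize(f,b[1:],method="Nelder-Mead",options=dict(initial_simplex=np.array(b[1:])+np.array([[0,0,0],[.0006,0,0],[0,.0006,0],[0,0,.01]])))
    print("joint",dr,r.x.round(4),np.degrees(r.x[2]).round(2),round(-r.fun,1),np.round(pose(r.x,0),4).tolist())
  # held cap flange in tool frame
  hsv=cv2.cvtColor(im,cv2.COLOR_BGR2HSV);m=cv2.inRange(hsv,(3,120,40),(18,255,255));pts=[]
  for c in range(272,362,3):
    r=np.flatnonzero(m[190:236,c]); 
    if len(r): pts.append(ray(K,E,c,190+r[0]-.5,w[2]-0.0+.0003))
  P=np.array(pts);A=np.c_[2*P[:,:2],np.ones(len(P))];q=np.linalg.lstsq(A,(P[:,:2]**2).sum(1),rcond=None)[0]
  print("held centre",q[:2],"r",np.sqrt(q[2]+q[0]**2+q[1]**2),"tcp",w[:2],"n",len(P))
  from scipy.optimize import least_squares
  r=least_squares(lambda c:np.hypot(*(P[:,:2]-c).T)-.028,w[:2]);print(r.x,r.cost)
E
python3 fit.py
```

```text
0 0 [ 0.4703 -0.071 ] 41.7
0 0.0005 [ 0.4696 -0.0714] 42.7
0 0.001 [ 0.4695 -0.072 ] 43.9
1 0 [ 0.4667 -0.1392] 34.5
1 0.0005 [ 0.465  -0.1391] 32.5
1 0.001 [ 0.465  -0.1391] 40.3
2 0 [ 0.4603 -0.2076] 50.4
2 0.0005 [ 0.4601 -0.2066] 51.9
2 0.001 [ 0.4603 -0.2063] 52.0
joint 0 [ 0.4663 -0.1397 -0.0766] -4.39 120.9 [[0.4715, -0.0719], [0.4663, -0.1397], [0.4611, -0.2075]]
joint 0.0005 [ 0.4649 -0.139  -0.0712] -4.08 126.7 [[0.4698, -0.0712], [0.4649, -0.139], [0.4601, -0.2069]]
joint 0.001 [ 0.4649 -0.1392 -0.0689] -3.95 132.3 [[0.4696, -0.0713], [0.4649, -0.1392], [0.4603, -0.207]]
held centre [ 0.41770227 -0.10864127] r 0.02693264861189771 tcp [ 0.41671777 -0.10824551] n 30
[ 0.41668181 -0.10798149] 7.727492212322563e-07
```

>>> apply_moves:
  targets:
    - {"travel": [11.6,-30.1,0],"roll": 0,"jaw": 10}
    - {"travel": [11.6,-30.1,0],"roll": 0,"jaw": 10}
    - {"travel": [0,0,35],"roll": 0,"jaw": 10}
    - {"travel": [0,0,35],"roll": 0,"jaw": 10}
    - {"travel": [0,0,35],"roll": 0,"jaw": 10}
    - {"travel": [0,0,20],"roll": 0,"jaw": 10}
    - {"travel": [0,0,10],"roll": 0,"jaw": 10}
    - {"travel": [0,0,2],"roll": 0,"jaw": 10}
    - {"travel": [0,0,0],"roll": 0,"jaw": 10}
    - {"travel": [0,0,0],"roll": 0,"jaw": 10}

```text
clock: 8.85
tool_pos: [0.4704, -0.0718, 0.0536]
orientation: [-179.9, -0.1, -34.0]
force: [1.2, -0.0, -0.6]
opening: 0.0156
gripper_force: 30.0
```

Run:
```python
from h import *
o=ctrl.get_obs();print(o["clock"],o["tool_pos"],o["force"],togo(.4696,-.0713,-34))
```

```text
8.85 [ 0.47044794 -0.07178014  0.0535949 ] [ 1.16355552 -0.02881804 -0.61679736] (array([-1. ,  0.1, -0. ]), np.float64(0.0))
```

>>> apply_moves:
  targets:
    - {"travel": [-0.8,0,1.5],"roll": 0,"jaw": 10}
    - {"travel": [0,0,1.5],"roll": 0,"jaw": 10}
    - {"travel": [0,0,0.5],"roll": 0,"jaw": 10}
    - {"travel": [0,0,0.5],"roll": 0,"jaw": 10}
    - {"travel": [0,0,0],"roll": 0,"jaw": 10}
    - {"travel": [0,0,0],"roll": 0,"jaw": 10}

```text
clock: 9.45
tool_pos: [0.4688, -0.0717, 0.0485]
orientation: [180.0, -0.0, -34.0]
force: [0.4, 0.2, -1.3]
opening: 0.0156
gripper_force: 30.0
```

>>> apply_moves:
  targets:
    - {"travel": [0,0,0.5],"roll": 0,"jaw": 10}
    - {"travel": [0,0,0],"roll": 0,"jaw": 10}
    - {"travel": [0,0,0],"roll": 0,"jaw": 10}

```text
clock: 9.75
tool_pos: [0.4689, -0.0716, 0.048]
orientation: [-180.0, -0.0, -34.0]
force: [-0.5, 0.4, -1.0]
opening: 0.016
gripper_force: 30.0
```

>>> apply_moves:
  targets:
    - {"travel": [0,0,0.4],"roll": 0,"jaw": 10}
    - {"travel": [0,0,0],"roll": 0,"jaw": 10}
    - {"travel": [0,0,0],"roll": 0,"jaw": 10}

```text
clock: 10.05
tool_pos: [0.4689, -0.0716, 0.0476]
orientation: [-180.0, -0.0, -34.0]
force: [0.5, 0.2, -0.2]
opening: 0.0156
gripper_force: 30.0
```

>>> apply_moves:
  targets:
    - {"travel": [0.4,-0.6,0.4],"roll": 0,"jaw": 10}
    - {"travel": [0,0,0],"roll": 0,"jaw": 10}
    - {"travel": [0,0,0],"roll": 0,"jaw": 10}

```text
clock: 10.35
tool_pos: [0.4694, -0.0714, 0.0471]
orientation: [180.0, 0.0, -34.0]
force: [-0.5, -0.0, -0.3]
opening: 0.0159
gripper_force: 30.0
```

>>> apply_moves:
  targets:
    - {"travel": [0,0,0.4],"roll": 0,"jaw": 10}
    - {"travel": [0,0,0],"roll": 0,"jaw": 10}
    - {"travel": [0,0,0],"roll": 0,"jaw": 10}

```text
clock: 10.65
tool_pos: [0.4695, -0.0714, 0.0468]
orientation: [180.0, -0.0, -34.0]
force: [-1.0, 0.3, -0.2]
opening: 0.016
gripper_force: 30.0
```

>>> apply_moves:
  targets:
    - {"travel": [0,0,0.5],"roll": 0,"jaw": 10}
    - {"travel": [0,0,0],"roll": 0,"jaw": 10}
    - {"travel": [0,0,0],"roll": 0,"jaw": 10}

```text
clock: 10.95
tool_pos: [0.4694, -0.0714, 0.0462]
orientation: [180.0, 0.0, -34.0]
force: [-0.6, -0.1, -0.8]
opening: 0.0155
gripper_force: 30.0
```

>>> apply_moves:
  targets:
    - {"travel": [0,0,0.5],"roll": 0,"jaw": 10}
    - {"travel": [0,0,0],"roll": 0,"jaw": 10}
    - {"travel": [0,0,0],"roll": 0,"jaw": 10}

```text
clock: 11.25
tool_pos: [0.4695, -0.0714, 0.0458]
orientation: [180.0, -0.0, -34.0]
force: [0.8, 0.2, -1.4]
opening: 0.0162
gripper_force: 30.0
```

>>> apply_moves:
  targets:
    - {"travel": [0,0,0.8],"roll": 0,"jaw": 10}
    - {"travel": [0,0,0],"roll": 0,"jaw": 10}
    - {"travel": [0,0,0],"roll": 0,"jaw": 10}

```text
clock: 11.55
tool_pos: [0.4694, -0.0714, 0.0449]
orientation: [180.0, 0.0, -34.0]
force: [-0.2, -0.0, -0.3]
opening: 0.0158
gripper_force: 30.0
```

>>> apply_moves:
  targets:
    - {"travel": [0,0,0.8],"roll": 0,"jaw": 10}
    - {"travel": [0,0,0],"roll": 0,"jaw": 10}
    - {"travel": [0,0,0],"roll": 0,"jaw": 10}

```text
clock: 11.85
tool_pos: [0.4694, -0.0714, 0.0441]
orientation: [180.0, 0.0, -34.0]
force: [-0.6, 0.5, -0.3]
opening: 0.0159
gripper_force: 30.0
```

Already 4 mm past the touch height with no force, so it's entering the smallest bore. I'll carry on down gently.

>>> apply_moves:
  targets:
    - {"travel": [0,0,0.7],"roll": 0,"jaw": 10}
    - {"travel": [0,0,0.7],"roll": 0,"jaw": 10}
    - {"travel": [0,0,0.6],"roll": 0,"jaw": 10}
    - {"travel": [0,0,0],"roll": 0,"jaw": 10}

```text
clock: 12.25
tool_pos: [0.4694, -0.0714, 0.0421]
orientation: [180.0, 0.0, -34.0]
force: [-0.5, 0.1, 0.1]
opening: 0.0158
gripper_force: 30.0
```

>>> apply_moves:
  targets:
    - {"travel": [0,0,0.7],"roll": 0,"jaw": 10}
    - {"travel": [0,0,0.7],"roll": 0,"jaw": 10}
    - {"travel": [0,0,0.6],"roll": 0,"jaw": 10}
    - {"travel": [0,0,0],"roll": 0,"jaw": 10}

```text
clock: 12.65
tool_pos: [0.4694, -0.0714, 0.0401]
orientation: [180.0, 0.0, -34.0]
force: [-0.2, 0.7, -1.0]
opening: 0.016
gripper_force: 30.0
```

Run:
```python
from h import *
o=ctrl.get_obs();print(o["clock"],o["tool_pos"],o["force"],o["moment"])
im=ctrl.snapshot("wrist")[:,:,::-1];s=ctrl.snapshot("scene")[:,:,::-1]
H=np.zeros((560,800,3),np.uint8);H[:,:400]=cv2.resize(im[60:340,200:400],(400,560),interpolation=2);H[:,400:]=cv2.resize(s[180:320,320:420],(400,560),interpolation=2)
cv2.imwrite("pics/w7.png",H)
```

```text
12.65 [ 0.46938336 -0.07138586  0.04005914] [-0.17841554  0.70728494 -0.95621502] [ 0.05270022 -0.00364849 -0.02104218]
```

View pics/w7.png

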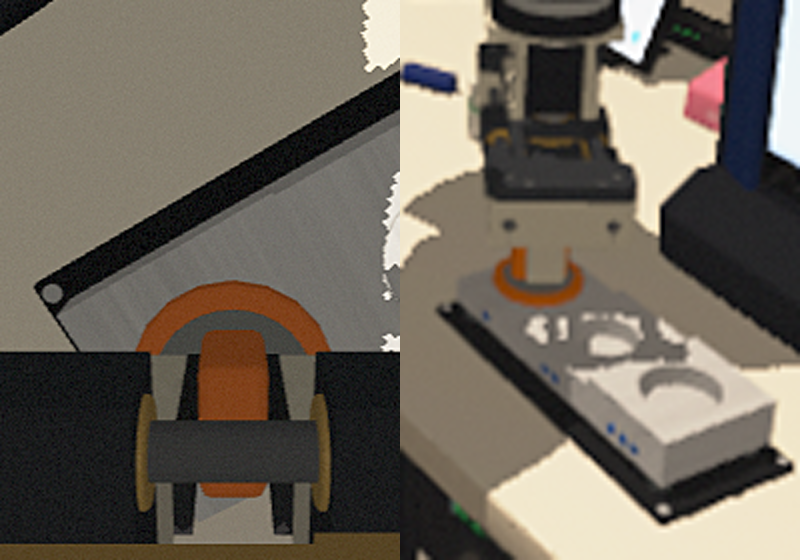

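The views show the flange just above the lowest terrace (one blue dot), with the spigot in the smallest bore. I'll seat it the last few millimetres.

>>> apply_moves:
  targets:
    - {"travel": [0,0,0.7],"roll": 0,"jaw": 10}
    - {"travel": [0,0,0.7],"roll": 0,"jaw": 10}
    - {"travel": [0,0,0.7],"roll": 0,"jaw": 10}
    - {"travel": [0,0,0.7],"roll": 0,"jaw": 10}
    - {"travel": [0,0,0],"roll": 0,"jaw": 10}

```text
clock: 13.25
tool_pos: [0.4694, -0.0714, 0.0372]
orientation: [180.0, 0.0, -34.0]
force: [0.3, -0.2, -0.6]
opening: 0.0156
gripper_force: 30.0
```

>>> apply_moves:
  targets:
    - {"travel": [0,0,0.4],"roll": 0,"jaw": 10}
    - {"travel": [0,0,0],"roll": 0,"jaw": 10}
    - {"travel": [0,0,0],"roll": 0,"jaw": 10}

```text
clock: 13.55
tool_pos: [0.4695, -0.0714, 0.037]
orientation: [-180.0, 0.0, -34.0]
force: [1.2, 0.2, -0.6]
opening: 0.0159
gripper_force: 30.0
```

>>> apply_moves:
  targets:
    - {"travel": [0,0,0.4],"roll": 0,"jaw": 10}
    - {"travel": [0,0,0],"roll": 0,"jaw": 10}
    - {"travel": [0,0,0],"roll": 0,"jaw": 10}

```text
clock: 13.85
tool_pos: [0.4695, -0.0714, 0.0366]
orientation: [-180.0, -0.0, -34.0]
force: [0.9, -0.1, -0.6]
opening: 0.0157
gripper_force: 30.0
```

Practically seated (36.6 against 36.5 expected). Now I'll open, retreat and check.

>>> apply_moves:
  targets:
    - {"travel": [0,0,0],"roll": 0,"jaw": 20}
    - {"travel": [0,0,0],"roll": 0,"jaw": 40}
    - {"travel": [0,0,0],"roll": 0,"jaw": 50}
    - {"travel": [0,0,0],"roll": 0,"jaw": 50}
    - {"travel": [0,0,-5],"roll": 0,"jaw": 50}
    - {"travel": [0,0,-25],"roll": 0,"jaw": 50}
    - {"travel": [0,0,-40],"roll": 0,"jaw": 50}
    - {"travel": [0,0,-40],"roll": 0,"jaw": 50}
    - {"travel": [0,0,-40],"roll": 0,"jaw": 50}
    - {"travel": [0,0,0],"roll": 0,"jaw": 50}

```text
clock: 14.85
tool_pos: [0.4727, -0.0712, 0.1926]
orientation: [-179.6, -0.5, -34.0]
force: [0.1, 0.1, 0.0]
opening: 0.05
gripper_force: 0.0
```

Run:
```python
from h import *
o=ctrl.get_obs();print(o["clock"],o["tool_pos"],o["force"])
K,E=cam("wrist",o);im=ctrl.snapshot("wrist")[:,:,::-1];cv2.imwrite("pics/w8.png",im)
hsv=cv2.cvtColor(im,cv2.COLOR_BGR2HSV);m=cv2.inRange(hsv,(3,120,40),(18,255,255));m[230:]=0;m[:,:230]=0;m[:,400:]=0
c=max(cv2.findContours(m,cv2.RETR_EXTERNAL,cv2.CHAIN_APPROX_NONE)[0],key=cv2.contourArea);e=cv2.fitEllipse(c);print(e)
for z in(.037,.049): print(z,ray(K,E,*e[0],z),"diam",np.linalg.norm(ray(K,E,e[0][0]-e[1][1]/2,e[0][1],z)-ray(K,E,e[0][0]+e[1][1]/2,e[0][1],z)))
```

```text
14.85 [ 0.47273933 -0.07116706  0.19258629] [0.13591672 0.14120403 0.0477334 ]
((319.0881042480469, 188.19671630859375), (54.299049377441406, 54.56177520751953), 72.83025360107422)
0.037 [ 0.46967454 -0.071236    0.037     ] diam 0.054053778980467405
0.049 [ 0.47203725 -0.0727865   0.049     ] diam 0.05203904996162399
```

Seated: the flange fits at z = 37 mm (54.05 mm across, against 54.11 mm on the mat), centred on the bore. Handing in.

```bash
python3 -c "
from plant import ctrl
print(ctrl.close_job())"
```

```text
the job is handed in; nothing more can be done
None
```

The cap from the mat went into the smallest bore, the first one tried, so it is the 32 mm cap; I left it there released and flange-down, and handed the job in at about 15 s (no verdict was returned).

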